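# Switch on the saw station in order

## Task

Get the saw bench ready for cutting by pressing its three switches, each fully down and lightly, in this order: first the work lamp's square plate, then the raised end of the dust extractor's long rocker so that it tips right over, and last the band saw's round button. Just touch them with the fingertips: do not grip, lift, shove or press hard on the switch cases, and leave everything else on the bench alone.

Things in the scene. Friction and masses are not known exactly. Their poses are not given: they have to be found in the camera images.
- lamp_box: Work lamp's switch: loose wireless grey case 120 x 80 mm (its x, y), 40 mm high, about 0.75 kg, like the other two but for its black control. Origin: centre of its underside, z up. The three swap places. It carries the square plate, 50 x 50 mm, in the middle of its top.
- dust_box: Dust extractor's switch: loose wireless grey case 120 x 80 mm (its x, y), 40 mm high, about 0.75 kg, like the other two but for its black control. Origin: centre of its underside, z up. The three swap places. It carries the long rocker, 100 x 40 mm, lengthwise along the case's x; may be turned any way round.
- saw_box: Band saw's switch: loose wireless grey case 120 x 80 mm (its x, y), 40 mm high, about 0.75 kg, like the other two but for its black control. Origin: centre of its underside, z up. The three swap places. It carries the round button, 36 mm across, in the middle of its top.
- lamp_plate (a joint): How far the square plate is pressed, m: 0 up (as it starts), 0.008 fully down. No spring: it resists with about 2 N while moving and stays where it is left; stop at 0.008. The plate itself is cushioned on top of this: it gives 0.2 mm per N, at most 4 mm, and springs back.
- dust_rocker (a joint): How far the rocker is tipped, rad: 0 as it starts, 0.24 fully tipped over (hard stop). It tips about its middle, stays where it is left, and takes about 1 N at the raised end's spot (up to 3 N for a blunt fingertip bearing nearer the middle); the spot sinks about 9 mm.
- saw_button (a joint): How far the round button is pressed, m: 0 up (as it starts), 0.008 fully down. No spring: about 2 N while moving, stays where it is left; stop at 0.008. The button itself is cushioned on top of this: it gives 0.2 mm per N, at most 4 mm, and springs back.
- lamp_spot (a point): Centre of the square plate's flat top, moving with it; 54 mm above the bench when up, 46 mm when down.
- dust_spot (a point): Spot on top of the rocker's raised end, 38 mm from the rocker's middle (towards the case's -x), on a thin steel line across the end; moves with the rocker, 61 mm above the bench at first, 52 mm when tipped. The other end starts low, its end about 12 mm below the raised one.
- saw_spot (a point): Centre of the round button's flat top, moving with it; 54 mm above the bench when up, 46 mm when down.
- offcut: Bystander: pale wood offcut 60 x 40 mm, 45 mm high. Origin under its centre.
- glue: Bystander: upright white glue bottle, 54 mm across, 110 mm high. Origin under its centre.
- sander: Bystander: cork sanding block 60 x 100 mm with a wooden grip, 42 mm high. Origin under its centre.
- mallet: Bystander: wooden mallet lying flat, 225 mm long along its x (head, 110 mm wide and 50 mm high, at +x). Origin under the handle near the head.
- square: Bystander: try square lying flat, wooden stock 110 mm along y, steel blade 150 mm along +x, 16 mm high. Origin under the stock's middle.
- dowels: Bystander: open steel pot of wooden dowels, 72 mm across, about 103 mm high. Origin under its centre.
- tin: Bystander: closed aluminium tin, 70 mm across, 75 mm high. Origin under its centre.

How it is judged (in metres and radians):
On the way, in this order (a step that is already met when the one before it is completed fails the run):
1. the lamp's square plate is pressed fully down (value of joint lamp_plate above 0.006 m), for 0.1 s.
2. then the extractor's rocker is tipped right over (value of joint dust_rocker above 0.18 rad), for 0.1 s.
3. last the saw's round button is pressed fully down (value of joint saw_button above 0.006 m), for 0.1 s.
At the end, for the whole second after the job is handed in: Square plate and round button each pressed beyond 6 of 8 mm, rocker tipped beyond 0.18 of 0.24 rad; switch cases level, at rest and within 20 mm of where they started; every bystander within 30 mm of where it started (value of joint each of lamp_plate, saw_button above 0.006 m and value of joint dust_rocker above 0.18 rad and distance of each of lamp_box, dust_box, saw_box from where it was at the start of the episode below 0.02 m and angle between each of lamp_box, dust_box, saw_box's own z axis and vertical below 0.05 rad and linear speed of each of lamp_box, dust_box, saw_box below 0.02 m/s and distance of each of offcut, glue, sander, mallet, square, dowels, tin from where it was at the start of the episode below 0.03 m); the robot touches nothing.
It fails at once if the rocker is tipped (over 0.1 rad) before the square plate is down (value of joint dust_rocker above 0.1 rad and not (value of joint lamp_plate above 0.006 m)).
It fails at once if the round button is pressed (over 3 mm) before the rocker is over (value of joint saw_button above 0.003 m and not (value of joint dust_rocker above 0.18 rad)).
It fails at once if a switch is pressed hard (over 30 N) (contact force between any of the fingers, the arm and lamp_box above 30 N or contact force between any of the fingers, the arm and dust_box above 30 N or contact force between any of the fingers, the arm and saw_box above 30 N).
It fails at once if a switch case is lifted (over 10 mm), tipped (over 0.2 rad) or shoved (over 20 mm) (height (world z) of any of lamp_box, dust_box, saw_box above 0.01 m or angle between any of lamp_box, dust_box, saw_box's own z axis and vertical above 0.2 rad or distance of any of lamp_box, dust_box, saw_box from where it was at the start of the episode above 0.02 m).
It fails at once if a bystander is moved more than 30 mm (distance of any of offcut, glue, sander, mallet, square, dowels, tin from where it was at the start of the episode above 0.03 m).
It also fails if it takes over 54 s, if anything falls off the work surface, if the arm or the gripper's body presses on something with over 40 N, if the wrist force passes 120 N, or if a joint passes its speed limit or range.

## Robot

A 6-joint arm with a two-finger parallel gripper is mounted at the origin on the work surface. World frame = base frame: x ahead of the robot, y to its left, z up, the work surface at z = 0. Lengths are in mm, angles in rad, forces in N, time in s.
With the tool pointing down it reaches from about 275 to 1000 mm from the base axis. Payload 8.4 kg.
Tool frame: the origin (TCP) lies at the very end of the fingers, on their centre line; the grasp point (between the pads) lies 19 mm behind it; z points along the fingers, y is the line along which they close (so a half turn about z gives the same grasp; the last joint's range is limited). The gripper opens to 85 mm and grips with 20 to 120 N. Pads are 22 mm wide; open, the fingers measure 114 mm over their backs; the gripper's body (76 mm by 85 mm) begins 54 mm behind the grasp point. The pads swing forward as they close: fully open they stand 13 mm farther back than shut.
Start: joints at [1.311, 0.353, 1.633, -0, 1.155, -0.002], TCP at [159.344, 604.348, 192.681] pointing down, gripper open.
Joint ranges: [-2.63, 2.63], [-0.92, 2.1], [0.06, 2.66], [-1.3, 4.44], [0, 2.69], [-3.02, 3.02]. Speed limits (rad/s): [2.22, 2.22, 2.79, 3.14, 3.14, 3.14].

## Interface

Orientations are given as [roll, pitch, yaw] about the fixed x, y, z axes, in that order (R = Rz(yaw) Ry(pitch) Rx(roll)).
In Python, from rig import telemetry, imaging, r gives the robot as it stands. The module is installed in compiled form; this text tells all that it offers.
- The arm moves only by the tool step_arm, never from a script. Its argument "moves" is a list of rows, each a list of 3 entries, a list of its own where there are three numbers: the turn, a rotation vector about the tool's x, y, z scaled (see below), then the shift along the tool's x, y, z scaled (see below), then the opening, from -1 (shut) to 1 (fully open). A call has 1 to 8 rows; each row is the pose to reach, as a shift and turn from the pose commanded when the call began, along the tool's axes at that moment; what a row does not reach only later rows make up. The controller multiplies each number of a shift by 200 mm and each number of a turn by 45 degrees. A row lasts 1/10 s, in which the tool goes at most 50 mm and 8.59 degrees, less where a joint would pass 70% of its speed; a pose out of reach is approached as far as the arm can. A call with a number of a shift or a turn outside -1 to 1 is refused whole. A call with a gripper value outside its range is refused whole. The fingers move at their own pace and stop on an object; "squeeze" is the grip in N (left out, the last holds). Time passes only in rows, so rows that repeat a pose let the fingers close. It gives the time, the measured TCP pose, the force, the opening and the grip force at its end, in the units of the state.
- telemetry.sense(): the state, without advancing time (a new reading comes with each control period).
- imaging.grab_frame(name): name is "scene" or "top" or "wrist"; returns the picture (384x512x3 uint8, red, green, blue); there is no depth.
- imaging.calibration(name): a dict with "fx", "fy", "cx", "cy" (pixels), "dist_coeffs" ([k1, k2, p1, p2, k3] as OpenCV has them; the pictures are not rectified), "cam_to_world" (4x4, takes a point from camera to world coordinates). Camera axes: x right, y up, looking along -z (the intrinsics and any distortion apply to the point x, -y, -z); pixel columns grow to the right and rows downward; lengths in mm; the calibration is good to about 2 mm. A picture is of the moment at which its call begins: read the wrist's pose just before it. calibration takes no time and is no camera call; for the wrist camera it gives the pose at the moment of the call.
- r.sign_off(): hands the job in; it is judged then, once.
Trained networks look in the newest picture that a camera, given by its name, has taken for a name from the list of things; names that differ only in an ending like _2 or _b are one class to them, and where a whole thing is asked for, a point or a joint stands for the part that bears it (a point fixed in the world has none). Each returns a list of dicts, best first, with "conf" (0 to 1); they miss things now and then, are a little off and sometimes report something else, mostly with a low value. They report only what shows in the picture. A call takes as long as a camera call.
- imaging.recognise(camera, name): "extent" ([left, top, width, height] in pixels, round what is visible of it).
- imaging.mark_of(camera, name): "xy" ([column, row] in pixels: a listed point, or the origin of a listed thing).
The state is a dict: "clock": time; "qpos": joint angles; "qvel": joint speeds; "joint_efforts": joint torques, N m; "eef_pos": TCP position; "tcp_rot": TCP orientation; "contact_force": force on the tool from outside, world axes, zero at the start; "wrist_torque": the same for the moment, N m; "opening": opening from 0.0 (shut) to 1.0 (fully open); "grasp_force": force on a finger pad.
Only numpy, scipy, OpenCV 4.12 (cv2) and the standard library are available. Lean on these libraries where they do the work, as an engineer would, in place of code of your own. Each camera call takes 0.05 s, during which the arm holds its last target. There are 200 camera calls.

## Working session

There is one attempt and no reset: what is moved stays moved. The work goes in short steps, Python scripts to look and compute and a tool call to move; the robot and the scene stay as the last step left them, time stands still between calls to the robot, and variables do not carry over. Pictures are saved under pics/ and viewed, at most 10 in all, crops included, and the job is handed in when it is done.

Besides the shell and the picture viewer there is one more tool, called after "Call:" in YAML: its name, and indented under it one key for each argument. step_arm: Moves the arm, as the interface text tells. Its arguments: {"type":"object","properties":{"moves":{"type":"array"},"squeeze":{"type":"number"}},"required":["moves"]}

```bash
mkdir -p pics; cat > h.py <<'E'
import numpy as np, cv2
from rig import telemetry, imaging, r
def ray(cal,px):
    K=np.array([[cal['fx'],0,cal['cx']],[0,cal['fy'],cal['cy']],[0,0,1]])
    n=cv2.undistortPoints(np.array([[px]],float),K,np.array(cal['dist_coeffs'],float))[0,0]
    T=np.array(cal['cam_to_world']); return T[:3,3],T[:3,:3]@np.array([n[0],-n[1],-1])
def at_z(cal,px,z):
    o,d=ray(cal,px); return o+d*(z-o[2])/d[2]
def save(im,n,s=1): cv2.imwrite('pics/'+n,cv2.resize(im[:,:,::-1],None,fx=s,fy=s))
E
python3 - <<'E'
from h import *
s=telemetry.sense(); print(s)
for c in ['scene','top']:
    im=imaging.grab_frame(c); save(im,c+'0.png',1.5); cal=imaging.calibration(c)
    print(c,np.round(cal['cam_to_world'],2).tolist())
    for n,z in [('lamp_spot',54),('dust_spot',61),('saw_spot',54),('lamp_box',0),('dust_box',0),('saw_box',0)]:
        for m in imaging.mark_of(c,n)[:2]: print(n,np.round(m['xy'],1),round(m['conf'],2),np.round(at_z(cal,m['xy'],z),1))
E
```

```text
{'clock': 0.0, 'qpos': array([ 1.31055906e+00,  3.53668011e-01,  1.63413882e+00, -2.37528411e-05,
        1.15523907e+00, -2.37592080e-03]), 'qvel': array([-0.00120409,  0.00108997,  0.00085151, -0.00023043, -0.00016857,
       -0.00034761]), 'joint_efforts': array([ 8.87603983e-05, -6.05252910e+01, -3.42074561e+01,  9.60874763e-05,
        9.48467787e-03,  2.55193788e-05]), 'eef_pos': array([159.2352499 , 603.80646662, 191.9473311 ]), 'tcp_rot': array([-3.14013935e+00,  1.82644427e-05,  2.88374092e+00]), 'contact_force': array([-0.33216593, -0.49083817,  0.37325797]), 'wrist_torque': array([-0.01799052, -0.00645634, -0.02828874]), 'grasp_force': 0.0, 'opening': 1.0002128529803114}
scene [[-0.87, -0.3, 0.38, 931.65], [0.49, -0.52, 0.71, 726.97], [-0.01, 0.8, 0.6, 691.22], [0.0, 0.0, 0.0, 1.0]]
lamp_spot [244.1 208.8] 0.73 [599.6  27.3  54. ]
lamp_spot [398.2 260.1] 0.69 [367.4 383.4  54. ]
dust_spot [221.  142.4] 0.52 [ 499.4 -356.9   61. ]
saw_spot [245.4 207. ] 0.73 [592.6  21.9  54. ]
saw_spot [333.1 251.4] 0.6 [484. 285.  54.]
lamp_box [248.1 220.8] 0.8 [586.8  24.2   0. ]
dust_box [225.9 158.8] 0.85 [ 494.6 -333.7    0. ]
saw_box [244.2 208.4] 0.62 [570.3 -33.5   0. ]
saw_box [329.7 266.4] 0.56 [486.9 284.4   0. ]
top [[-0.02, 0.99, -0.16, 330.2], [-1.0, -0.03, -0.02, 14.32], [-0.02, 0.16, 0.99, 1402.4], [0.0, 0.0, 0.0, 1.0]]
lamp_spot [255.1 173.9] 0.9 [592.9  21.9  54. ]
dust_spot [399.4 206.9] 0.64 [ 490.8 -365.2   61. ]
saw_spot [163.3 212.9] 0.43 [491.  275.2  54. ]
lamp_box [253.7 177.3] 0.84 [593.6  26.4   0. ]
dust_box [378.8 207.2] 0.71 [ 498.7 -324.4    0. ]
saw_box [166.8 216.5] 0.96 [487.  275.6   0. ]
```

View pics/scene0.png

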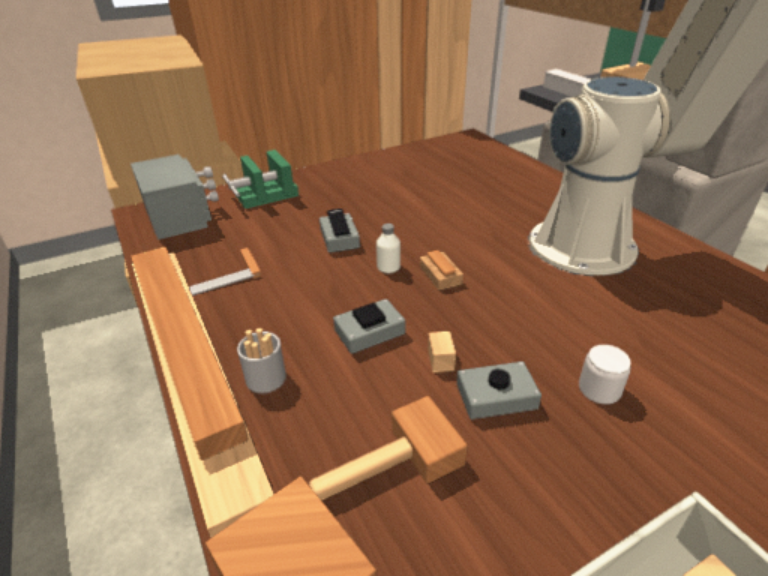

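View pics/top0.png

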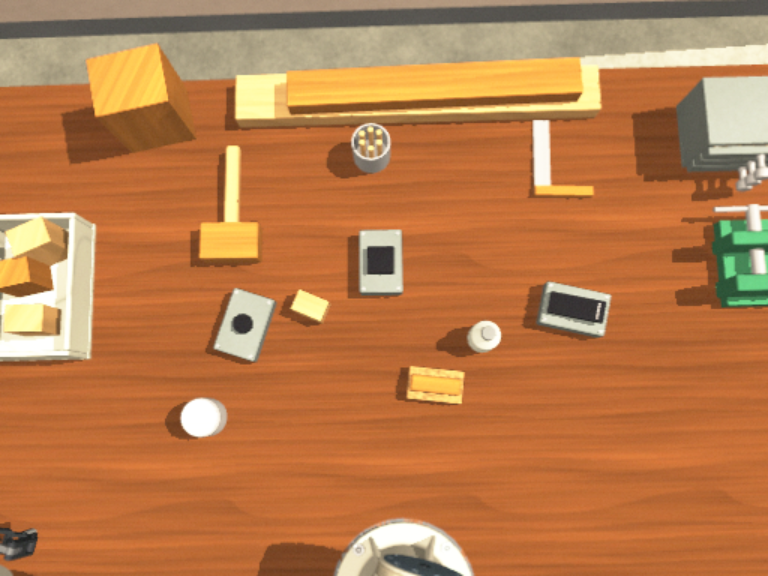

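The top view shows the lamp plate at about (253,174), the saw button at (162,215) and the rocker's steel line at (399.5,207). The networks' marks agree with these. The scene view confirms the layout, with the rocker's raised end facing away from the robot's left (−y). I'll shut the fingers and head for the lamp at height.

Call:
step_arm:
  moves:
    - [[0,0,0],[-0.24,-0.19,0],-1]
    - [[0,0,0],[-0.47,-0.38,0],-1]
    - [[0,0,0],[-0.71,-0.56,0],-1]
    - [[0,0,0],[-0.95,-0.75,0],-1]
    - [[0,0,0],[-0.95,-0.75,0],-1]

```text
clock: 1.2
eef_pos: [305.9, 408.9, 192.9]
tcp_rot: [3.141, 0.0, 2.884]
contact_force: [1.2, 0.8, -0.8]
opening: 0.144
grasp_force: 0.0
```

Call:
step_arm:
  moves:
    - [[0,0,0],[-0.24,-0.19,0],-1]
    - [[0,0,0],[-0.47,-0.38,0],-1]
    - [[0,0,0],[-0.71,-0.56,0],-1]
    - [[0,0,0],[-0.95,-0.75,0],-1]
    - [[0,0,0],[-0.95,-0.75,0],-1]

```text
clock: 1.7
eef_pos: [451.6, 215.3, 193.0]
tcp_rot: [3.141, 0.001, 2.883]
contact_force: [0.3, 1.5, 0.7]
opening: 0.001
grasp_force: 0.0
```

Call:
step_arm:
  moves:
    - [[0,0,0],[-0.2,-0.16,0],-1]
    - [[0,0,0],[-0.4,-0.32,0],-1]
    - [[0,0,0],[-0.55,-0.45,0],-1]
    - [[0,0,0],[-0.55,-0.45,0],-1]
    - [[0,0,0],[-0.55,-0.45,0],-1]

```text
clock: 2.2
eef_pos: [533.9, 101.5, 192.5]
tcp_rot: [3.142, -0.0, 2.881]
contact_force: [-0.8, 0.5, -1.1]
opening: -0.004
grasp_force: 0.0
```

```bash
cat >> h.py <<'E'
Z={'lamp_spot':54,'dust_spot':61,'saw_spot':54}
def togo(xy,z,s=None):
    from scipy.spatial.transform import Rotation as R
    s=s or telemetry.sense(); M=R.from_euler('xyz',s['tcp_rot']).as_matrix()
    return np.round(M.T@(np.array([xy[0],xy[1],z])-s['eef_pos'])/200,3)
def look(names,pic=None):
    im=imaging.grab_frame('wrist'); cal=imaging.calibration('wrist')
    if pic: save(im,pic)
    for n in names:
        for m in imaging.mark_of('wrist',n)[:2]:
            p=at_z(cal,m['xy'],Z[n]); print(n,np.round(m['xy'],1),round(m['conf'],2),np.round(p,1),'togo',togo(p,Z[n]))
E
python3 -c "
from h import *
look(['lamp_spot','saw_spot'],'w0.png')"
```

```text
lamp_spot [211.  233.1] 0.88 [599.5  26.5  54. ] togo [-0.419 -0.284  0.693]
saw_spot [395.4  92.7] 0.56 [484.3 282.7  54. ] togo [0.463 0.806 0.694]
```

View pics/w0.png

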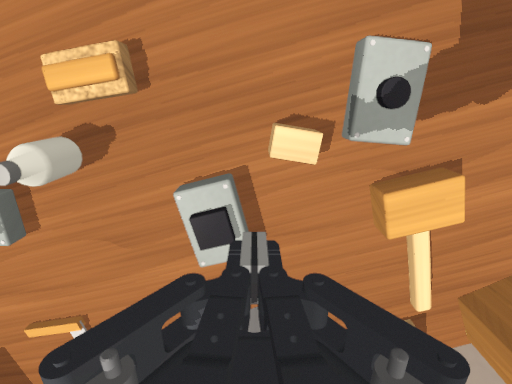

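The wrist view shows the plate centred near (212,229) and the button at (394,92). Both match the marks. I'll move over the plate at z of about 75.

Call:
step_arm:
  moves:
    - [[0,0,0],[-0.2,-0.145,0.1],-1]
    - [[0,0,0],[-0.4,-0.29,0.2],-1]
    - [[0,0,0],[-0.4,-0.29,0.4],-1]
    - [[0,0,0],[-0.4,-0.29,0.5],-1]
    - [[0,0,0],[-0.4,-0.29,0.57],-1]
    - [[0,0,0],[-0.4,-0.29,0.58],-1]
    - [[0,0,0],[-0.4,-0.29,0.58],-1]
    - [[0,0,0],[-0.4,-0.29,0.58],-1]

```text
clock: 3.15
eef_pos: [597.2, 26.5, 78.1]
tcp_rot: [3.141, 0.002, 2.885]
contact_force: [0.6, 0.4, 0.4]
opening: -0.002
grasp_force: 0.0
```

Call:
step_arm:
  moves:
    - [[0,0,0],[0,0,0.02],-1]
    - [[0,0,0],[0,0,0.04],-1]
    - [[0,0,0],[0,0,0.06],-1]
    - [[0,0,0],[0,0,0.07],-1]
    - [[0,0,0],[0,0,0.08],-1]
    - [[0,0,0],[0,0,0.09],-1]
    - [[0,0,0],[0,0,0.1],-1]
    - [[0,0,0],[0,0,0.1],-1]

```text
clock: 3.95
eef_pos: [596.1, 25.8, 56.4]
tcp_rot: [-3.141, -0.0, 2.884]
contact_force: [-0.1, 0.1, 0.4]
opening: 0.0
grasp_force: 0.0
```

Call:
step_arm:
  moves:
    - [[0,0,0],[0,0,0.01],-1]
    - [[0,0,0],[0,0,0.015],-1]
    - [[0,0,0],[0,0,0.02],-1]
    - [[0,0,0],[0,0,0.025],-1]
    - [[0,0,0],[0,0,0.03],-1]
    - [[0,0,0],[0,0,0.035],-1]
    - [[0,0,0],[0,0,0.035],-1]

```text
clock: 4.65
eef_pos: [596.2, 25.9, 49.5]
tcp_rot: [-3.142, -0.0, 2.884]
contact_force: [1.0, 0.3, 0.1]
opening: -0.001
grasp_force: 0.0
```

Call:
step_arm:
  moves:
    - [[0,0,0],[0,0,0.005],-1]
    - [[0,0,0],[0,0,0.01],-1]
    - [[0,0,0],[0,0,0.01],-1]

```text
clock: 4.95
eef_pos: [596.2, 25.8, 47.5]
tcp_rot: [-3.142, -0.0, 2.884]
contact_force: [-0.4, -0.2, -0.2]
opening: -0.003
grasp_force: 0.0
```

Call:
step_arm:
  moves:
    - [[0,0,0],[0,0,0.005],-1]
    - [[0,0,0],[0,0,0.01],-1]

```text
clock: 5.15
eef_pos: [596.3, 25.8, 45.7]
tcp_rot: [3.142, 0.0, 2.884]
contact_force: [-0.8, 0.9, 0.4]
opening: 0.003
grasp_force: 0.0
```

```bash
python3 -c "
from h import *
print(telemetry.sense()['contact_force'])
look(['lamp_spot'],'w1.png'); save(imaging.grab_frame('scene')[170:250,190:310],'s1.png',5)"
```

```text
[-0.82886339  0.9479882   0.39283883]
lamp_spot [255.8 226.7] 0.69 [598.8  27.2  54. ] togo [-0.011  0.01  -0.042]
```

View pics/s1.png

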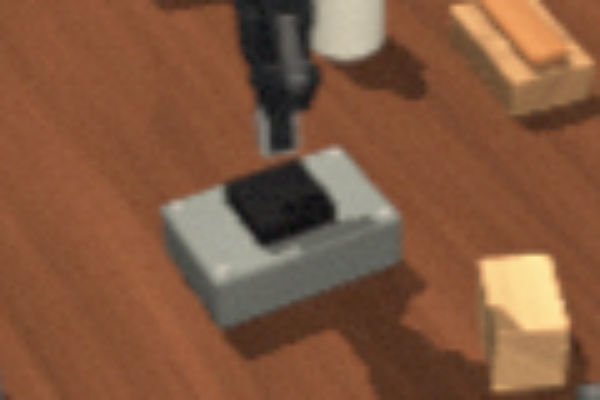

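The scene crop shows the fingertips at about (278,152), clearly above or behind the plate centre at (280,202). I'll work out which.

```bash
python3 -c "
from h import *
c=imaging.calibration('scene')
T=np.linalg.inv(np.array(c['cam_to_world']))
K=np.array([[c['fx'],0,c['cx']],[0,c['fy'],c['cy']],[0,0,1]])
D=np.diag([1,-1,-1])
for z in [40,46,54,60,66,75]:
    p=D@(T[:3,:3]@np.array([596.3,25.8,z])+T[:3,3]); print(z,cv2.projectPoints(p[None],np.zeros(3),np.zeros(3),K,np.array(c['dist_coeffs']))[0].ravel())
for y in [200.4,210]: print(at_z(c,[245.6,y],46),at_z(c,[245.6,y],54))
c=imaging.calibration('top')
for p in [(253.5,174),(161.7,215.3)]: print(at_z(c,p,54))
"
```

```text
40 [245.04224588 211.8635855 ]
46 [244.96720948 210.2764248 ]
54 [244.86630252 208.14276602]
60 [244.78997013 206.52927416]
66 [244.71307142 204.90428371]
75 [244.59664683 202.4449505 ]
[573.3772291  -14.47467703  46.        ] [577.81941442  -5.28158742  54.        ]
[594.13314167  25.6061234   46.        ] [598.31797514  34.30225253  54.        ]
[592.74674373  26.30122193  54.        ]
[484.55949339 279.5374718   54.        ]
```

View pics/w1.png

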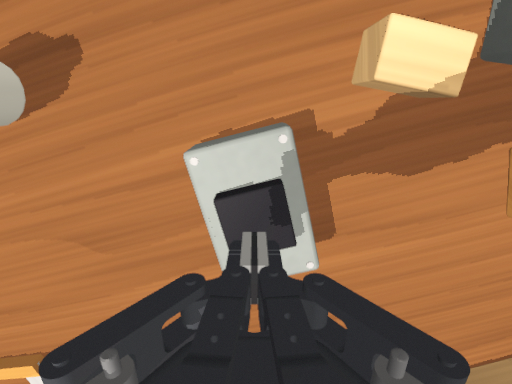

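```bash
python3 -c "
from h import *
c=imaging.calibration('wrist'); s=telemetry.sense()
print(np.round(c['cam_to_world'],3).tolist(),s['eef_pos'],c['fx'])
a,b,d=[at_z(c,p,40) for p in [(185,155),(290,126),(318,268)]]
print(a,b,d,np.linalg.norm(a-b),np.linalg.norm(b-d))
a,b,d=[at_z(c,p,54) for p in [(215,193),(281,180),(296,246)]]
print(a,b,d,np.linalg.norm(a-b),np.linalg.norm(b-d))
T=np.linalg.inv(np.array(c['cam_to_world']))
p=T[:3,:3]@s['eef_pos']+T[:3,3]; print(p, c['cx']+c['fx']*p[0]/-p[2], c['cy']-c['fy']*p[1]/-p[2])
"
```

```text
[[0.255, -0.917, -0.307, 516.808], [0.967, 0.242, 0.081, 47.408], [-0.0, -0.318, 0.948, 227.007], [0.0, 0.0, 0.0, 1.0]] [596.20839796  25.82755854  45.57378208] 268.96448672159937
[538.9386721   -8.63533845  40.        ] [538.35495569  67.12435167  40.        ] [654.68051147  65.18760541  40.        ] 75.76193881068951 116.34167745814635
[567.2880453    6.69921451  54.        ] [569.78043802  52.18276048  54.        ] [621.46870296  51.59312879  54.        ] 45.55178344265228 51.69162793318416
[  -0.55969485  -20.30573858 -198.18038511] 253.08764970458645 218.9383748116761
```

Sizes and pixels suggest the tips are still well above the plate, although the reported z says otherwise. Nothing is touching yet, so I'll go down in small steps and watch the force.

Call:
step_arm:
  moves:
    - [[0,0,0],[0,0,0.01],-1]
    - [[0,0,0],[0,0,0.02],-1]
    - [[0,0,0],[0,0,0.03],-1]
    - [[0,0,0],[0,0,0.03],-1]

```text
clock: 5.7
eef_pos: [596.0, 25.8, 39.3]
tcp_rot: [-3.141, -0.001, 2.884]
contact_force: [-0.5, 0.2, -0.8]
opening: 0.005
grasp_force: 0.0
```

```bash
python3 -c "
from h import *
s=telemetry.sense();print(s['eef_pos'],s['contact_force'],s['wrist_torque'])
save(imaging.grab_frame('scene')[170:250,190:310],'s2.png',5)"
```

```text
[595.99811741  25.82068795  39.2823814 ] [-0.51329256  0.18645454 -0.7736422 ] [-0.00155235  0.03401152 -0.00647332]
```

View pics/s2.png

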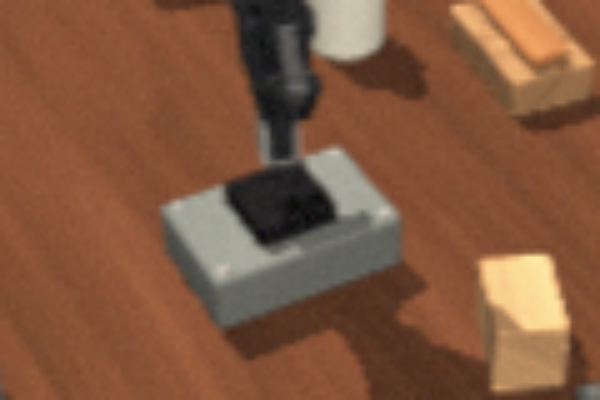

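The tips are at (278,160) in the crop and the plate centre is at (280,202), so there is still about 25–30 mm of gap. I'll keep going down.

Call:
step_arm:
  moves:
    - [[0,0,0],[0,0,0.01],-1]
    - [[0,0,0],[0,0,0.02],-1]
    - [[0,0,0],[0,0,0.03],-1]
    - [[0,0,0],[0,0,0.04],-1]
    - [[0,0,0],[0,0,0.05],-1]
    - [[0,0,0],[0,0,0.05],-1]

```text
clock: 6.35
eef_pos: [596.0, 25.8, 29.3]
tcp_rot: [-3.141, -0.001, 2.884]
contact_force: [0.5, -0.1, 0.2]
opening: 0.001
grasp_force: 0.0
```

Call:
step_arm:
  moves:
    - [[0,0,0],[0,0,0.01],-1]
    - [[0,0,0],[0,0,0.02],-1]
    - [[0,0,0],[0,0,0.02],-1]

```text
clock: 6.65
eef_pos: [596.1, 25.8, 25.4]
tcp_rot: [-3.141, -0.0, 2.884]
contact_force: [-0.2, -0.3, -0.5]
opening: -0.002
grasp_force: 0.0
```

```bash
python3 -c "
from h import *
s=telemetry.sense();print(s['eef_pos'],s['contact_force'],s['wrist_torque'])
save(imaging.grab_frame('scene')[170:250,190:310],'s3.png',5)"
```

```text
[596.10577464  25.82700561  25.40256279] [-0.194373   -0.30834148 -0.53164998] [ 0.02787995  0.01815435 -0.00451859]
```

View pics/s3.png

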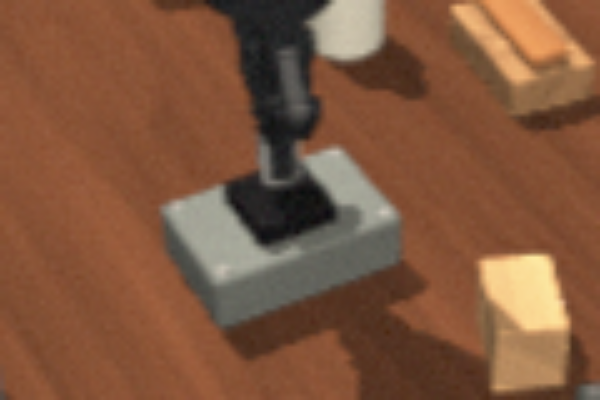

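The tip is at (278,183), with roughly 10–14 mm to go. I'll continue more finely.

Call:
step_arm:
  moves:
    - [[0,0,0],[0,0,0.01],-1]
    - [[0,0,0],[0,0,0.02],-1]
    - [[0,0,0],[0,0,0.03],-1]
    - [[0,0,0],[0,0,0.03],-1]

```text
clock: 7.1
eef_pos: [596.0, 25.8, 19.3]
tcp_rot: [-3.141, -0.001, 2.884]
contact_force: [0.1, -0.0, -0.7]
opening: -0.001
grasp_force: 0.0
```

Call:
step_arm:
  moves:
    - [[0,0,0],[0,0,0.005],-1]
    - [[0,0,0],[0,0,0.01],-1]
    - [[0,0,0],[0,0,0.015],-1]

```text
clock: 7.4
eef_pos: [596.3, 25.8, 16.6]
tcp_rot: [3.142, 0.0, 2.884]
contact_force: [0.7, 0.3, -0.1]
opening: 0.002
grasp_force: 0.0
```

Call:
step_arm:
  moves:
    - [[0,0,0],[0,0,0.005],-1]
    - [[0,0,0],[0,0,0.01],-1]
    - [[0,0,0],[0,0,0.015],-1]

```text
clock: 7.7
eef_pos: [596.3, 25.8, 13.7]
tcp_rot: [3.142, 0.0, 2.884]
contact_force: [-1.3, 0.0, 2.2]
opening: -0.007
grasp_force: 0.8
```

Call:
step_arm:
  moves:
    - [[0,0,0],[0,0,0.005],-1]
    - [[0,0,0],[0,0,0.01],-1]
    - [[0,0,0],[0,0,0.015],-1]

```text
clock: 8.0
eef_pos: [596.3, 25.8, 10.7]
tcp_rot: [-3.142, 0.0, 2.884]
contact_force: [0.1, -0.4, 1.8]
opening: 0.0
grasp_force: 0.8
```

Call:
step_arm:
  moves:
    - [[0,0,0],[0,0,0.005],-1]
    - [[0,0,0],[0,0,0.01],-1]

```text
clock: 8.2
eef_pos: [596.3, 25.8, 8.6]
tcp_rot: [3.142, 0.0, 2.884]
contact_force: [-0.5, 0.4, 2.3]
opening: -0.001
grasp_force: 0.8
```

Call:
step_arm:
  moves:
    - [[0,0,0],[0,0,0.005],-1]
    - [[0,0,0],[0,0,0.01],-1]

```text
clock: 8.4
eef_pos: [596.3, 25.8, 6.6]
tcp_rot: [3.142, 0.0, 2.884]
contact_force: [-0.8, 1.1, 4.7]
opening: -0.003
grasp_force: 2.0
```

Call:
step_arm:
  moves:
    - [[0,0,0],[0,0,0.005],-1]
    - [[0,0,0],[0,0,0.005],-1]

```text
clock: 8.6
eef_pos: [596.4, 25.8, 6.0]
tcp_rot: [3.142, 0.0, 2.884]
contact_force: [-2.3, 0.6, 7.2]
opening: -0.002
grasp_force: 3.6
```

Plate fully down: the force rose past 2 N against the stop after about 8 mm of travel. True tip height is the reported z plus about 40 mm. Next I'll lift and go to the rocker.

Call:
step_arm:
  moves:
    - [[0,0,0],[0,0,-0.1],-1]
    - [[0,0,0],[0,0,-0.35],-1]
    - [[0,0,0],[0,0,-0.6],-1]
    - [[0,0,0],[0,0,-0.7],-1]
    - [[0,0,0],[0,-0.25,-0.7],-1]
    - [[0,0,0],[0,-0.5,-0.7],-1]
    - [[0,0,0],[0,-0.75,-0.7],-1]
    - [[0,0,0],[0,-1,-0.7],-1]

```text
clock: 9.4
eef_pos: [544.6, -169.1, 145.7]
tcp_rot: [-3.142, 0.0, 2.884]
contact_force: [0.9, 0.2, 0.3]
opening: 0.0
grasp_force: 0.0
```

Call:
step_arm:
  moves:
    - [[0,0,0],[0.1,-0.25,0],-1]
    - [[0,0,0],[0.2,-0.5,0],-1]
    - [[0,0,0],[0.3,-0.75,0],-1]
    - [[0,0,0],[0.3,-0.85,0],-1]
    - [[0,0,0],[0.3,-0.85,0],-1]
    - [[0,0,0],[0.3,-0.85,0],-1]

```text
clock: 10.0
eef_pos: [443.7, -316.9, 145.5]
tcp_rot: [3.141, -0.0, 2.882]
contact_force: [0.6, 1.2, 0.1]
opening: 0.001
grasp_force: 0.0
```

```bash
python3 -c "
from h import *
look(['dust_spot'],'w2.png'); imaging.grab_frame('top')
c=imaging.calibration('top')
for m in imaging.mark_of('top','lamp_spot')[:1]: print(at_z(c,m['xy'],46))
for m in imaging.mark_of('top','dust_spot')[:1]: print(at_z(c,m['xy'],61))"
```

```text
dust_spot [223.6 236.9] 0.97 [ 493.7 -363.4   61. ] togo [-0.3   -0.167  0.422]
dust_spot [257.6 212.9] 0.74 [ 475.4 -319.7   61. ] togo [-0.156  0.02   0.423]
[587.85972385  17.10885933  46.        ]
[487.03595289 278.17920087  61.        ]
```

View pics/w2.png

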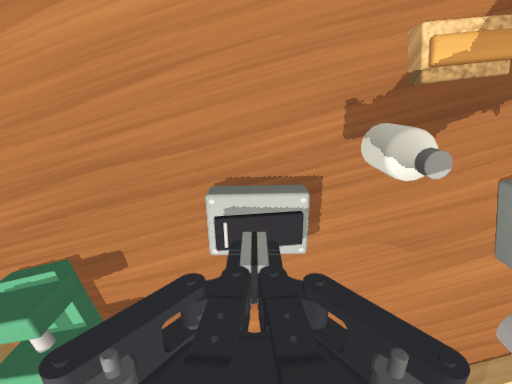

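The rocker's steel line shows at about (226,236), which matches the mark (224,237) and the earlier estimates. The black rocker lies along the tool's y axis. I'll move over it.

Call:
step_arm:
  moves:
    - [[0,0,0],[-0.15,-0.09,0],-1]
    - [[0,0,0],[-0.3,-0.175,0.1],-1]
    - [[0,0,0],[-0.3,-0.175,0.3],-1]
    - [[0,0,0],[-0.3,-0.175,0.45],-1]
    - [[0,0,0],[-0.3,-0.175,0.53],-1]
    - [[0,0,0],[-0.3,-0.175,0.56],-1]
    - [[0,0,0],[-0.3,-0.175,0.56],-1]

```text
clock: 10.95
eef_pos: [493.2, -365.4, 33.7]
tcp_rot: [3.141, -0.0, 2.884]
contact_force: [-0.5, -0.1, -0.7]
opening: -0.002
grasp_force: 0.0
```

```bash
python3 -c "
from h import *
s=telemetry.sense();print(s['eef_pos'],s['contact_force'])
look(['dust_spot'])
a=imaging.grab_frame('wrist')[130:290,150:350]; b=imaging.grab_frame('scene')[110:190,180:280]
cv2.imwrite('pics/d1.png',np.hstack([cv2.resize(a,(400,320)),cv2.resize(b,(400,320))])[:,:,::-1])"
```

```text
[ 493.24257289 -365.40018181   33.66726768] [-0.49863173 -0.14740836 -0.65050725]
dust_spot [255.8 230.8] 0.75 [ 490.6 -363.2   61. ] togo [ 0.02  0.01 -0.13]
```

View pics/d1.png

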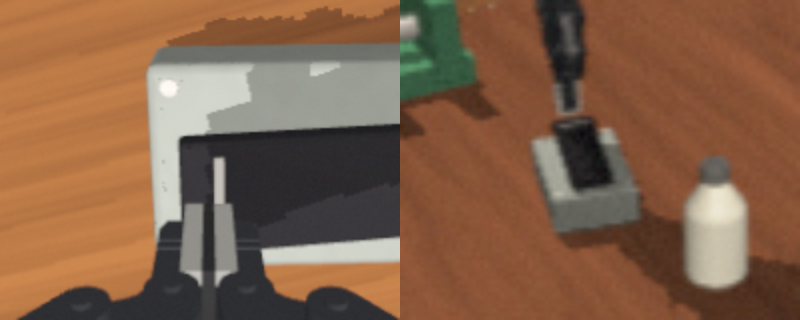

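The left half shows the fingers centred slightly outward of the steel line and within the rocker's end. I'll descend.

Call:
step_arm:
  moves:
    - [[0,0,0],[0,0,0.015],-1]
    - [[0,0,0],[0,0,0.03],-1]
    - [[0,0,0],[0,0,0.045],-1]
    - [[0,0,0],[0,0,0.055],-1]
    - [[0,0,0],[0,0,0.055],-1]

```text
clock: 11.65
eef_pos: [492.9, -365.8, 22.4]
tcp_rot: [3.142, -0.0, 2.884]
contact_force: [1.0, -0.3, 0.4]
opening: -0.001
grasp_force: 0.0
```

Call:
step_arm:
  moves:
    - [[0,0,0],[0,0,0.005],-1]
    - [[0,0,0],[0,0,0.01],-1]
    - [[0,0,0],[0,0,0.015],-1]
    - [[0,0,0],[0,0,0.02],-1]

```text
clock: 12.05
eef_pos: [493.1, -366.0, 18.7]
tcp_rot: [-3.141, 0.0, 2.884]
contact_force: [-0.5, -0.9, 2.1]
opening: 0.001
grasp_force: 0.7
```

Call:
step_arm:
  moves:
    - [[0,0,0],[0,0,0.005],-1]
    - [[0,0,0],[0,0,0.01],-1]

```text
clock: 12.25
eef_pos: [493.2, -366.0, 16.8]
tcp_rot: [-3.141, 0.0, 2.884]
contact_force: [0.3, -2.0, 1.5]
opening: 0.0
grasp_force: 1.1
```

Call:
step_arm:
  moves:
    - [[0,0,0],[0,0,0.005],-1]
    - [[0,0,0],[0,0,0.01],-1]

```text
clock: 12.45
eef_pos: [493.1, -366.0, 14.7]
tcp_rot: [-3.141, 0.0, 2.884]
contact_force: [-0.9, -2.0, 2.5]
opening: -0.002
grasp_force: 1.1
```

Call:
step_arm:
  moves:
    - [[0,0,0],[0,0,0.0025],-1]
    - [[0,0,0],[0,0,0.0025],-1]

```text
clock: 12.65
eef_pos: [493.2, -366.0, 14.4]
tcp_rot: [-3.141, 0.0, 2.884]
contact_force: [-2.3, -1.3, 4.5]
opening: 0.0
grasp_force: 2.1
```

Call:
step_arm:
  moves:
    - [[0,0,0],[0,0,0.0025],-1]
    - [[0,0,0],[0,0,0.0025],-1]

```text
clock: 12.85
eef_pos: [493.2, -366.0, 14.2]
tcp_rot: [-3.141, 0.0, 2.884]
contact_force: [-1.7, -1.9, 7.3]
opening: 0.0
grasp_force: 3.8
```

The rocker is against its stop, with force rising 3 N per 0.5 mm. I'll lift, take a close look, then move towards the saw.

Call:
step_arm:
  moves:
    - [[0,0,0],[0,0,-0.05],-1]
    - [[0,0,0],[0,0,-0.3],-1]
    - [[0,0,0],[0.1,0,-0.55],-1]
    - [[0,0,0],[0.25,0.1,-0.68],-1]
    - [[0,0,0],[0.3,0.17,-0.68],-1]
    - [[0,0,0],[0.3,0.17,-0.68],-1]

```text
clock: 13.45
eef_pos: [442.7, -315.8, 151.0]
tcp_rot: [3.141, 0.0, 2.884]
contact_force: [-0.0, 0.7, 0.1]
opening: 0.0
grasp_force: 0.0
```

```bash
python3 -c "
from h import *
print(telemetry.sense()['eef_pos'])
look(['dust_spot']); np.save('a.npy',imaging.grab_frame('wrist')[160:280,180:330]); np.save('b.npy',imaging.grab_frame('scene')[120:180,200:275])"
```

```text
[ 442.74378864 -315.84069588  150.95420763]
dust_spot [222.  230.7] 0.77 [ 487.7 -364.8   61. ] togo [-0.272 -0.173  0.445]
```

Call:
step_arm:
  moves:
    - [[0,0,0],[0,0.25,0],-1]
    - [[0,0,0],[0,0.5,0],-1]
    - [[0,0,0],[0,0.75,0],-1]
    - [[0,0,0],[0,1,0],-1]
    - [[0,0,0],[0,1,0],-1]

```text
clock: 14.15
eef_pos: [496.0, -119.6, 149.0]
tcp_rot: [3.14, -0.001, 2.888]
contact_force: [-0.5, 0.2, -0.9]
opening: -0.001
grasp_force: 0.0
```

Call:
step_arm:
  moves:
    - [[0,0,0],[0.05,0.25,0],-1]
    - [[0,0,0],[0.1,0.5,0],-1]
    - [[0,0,0],[0.2,0.75,0],-1]
    - [[0,0,0],[0.3,1,0],-1]
    - [[0,0,0],[0.3,1,0],-1]

```text
clock: 14.65
eef_pos: [487.4, 87.8, 149.1]
tcp_rot: [3.141, -0.001, 2.886]
contact_force: [0.1, -0.6, -1.2]
opening: -0.003
grasp_force: 0.0
```

Call:
step_arm:
  moves:
    - [[0,0,0],[0.05,0.25,0],-1]
    - [[0,0,0],[0.1,0.5,0],-1]
    - [[0,0,0],[0.2,0.75,0],-1]
    - [[0,0,0],[0.3,0.9,0],-1]
    - [[0,0,0],[0.3,0.9,0],-1]
    - [[0,0,0],[0.3,0.9,0],-1]

```text
clock: 15.25
eef_pos: [475.8, 273.7, 148.9]
tcp_rot: [-3.14, -0.001, 2.885]
contact_force: [0.1, 0.4, 0.0]
opening: -0.002
grasp_force: 0.0
```

Call:
step_arm:
  moves:
    - [[0,0,0],[-0.03,0.045,0.15],-1]
    - [[0,0,0],[-0.03,0.045,0.35],-1]
    - [[0,0,0],[-0.03,0.045,0.5],-1]
    - [[0,0,0],[-0.03,0.045,0.57],-1]
    - [[0,0,0],[-0.03,0.045,0.6],-1]
    - [[0,0,0],[-0.03,0.045,0.6],-1]

```text
clock: 15.85
eef_pos: [484.1, 280.2, 29.7]
tcp_rot: [-3.141, -0.0, 2.883]
contact_force: [0.3, -0.3, -0.5]
opening: -0.002
grasp_force: 0.0
```

```bash
python3 -c "
from h import *
s=telemetry.sense();print(s['eef_pos'],s['contact_force'])
look(['saw_spot'])
w=imaging.grab_frame('wrist')[150:280,180:330];sc=imaging.grab_frame('scene')[220:285,290:365]
f=lambda i:cv2.resize(i,(400,300))
cv2.imwrite('pics/last.png',np.vstack([np.hstack([f(np.load('a.npy')),f(np.load('b.npy'))]),np.hstack([f(w),f(sc)])])[:,:,::-1])"
```

```text
[484.11651598 280.24062802  29.65218204] [ 0.2516184  -0.30328182 -0.52409745]
saw_spot [256.8 234.6] 0.83 [485.7 283.   54. ] togo [-0.002  0.011 -0.116]
saw_spot [256.3 204.5] 0.7 [465.1 288.1  54. ] togo [ 0.104  0.009 -0.116]
```

View pics/last.png

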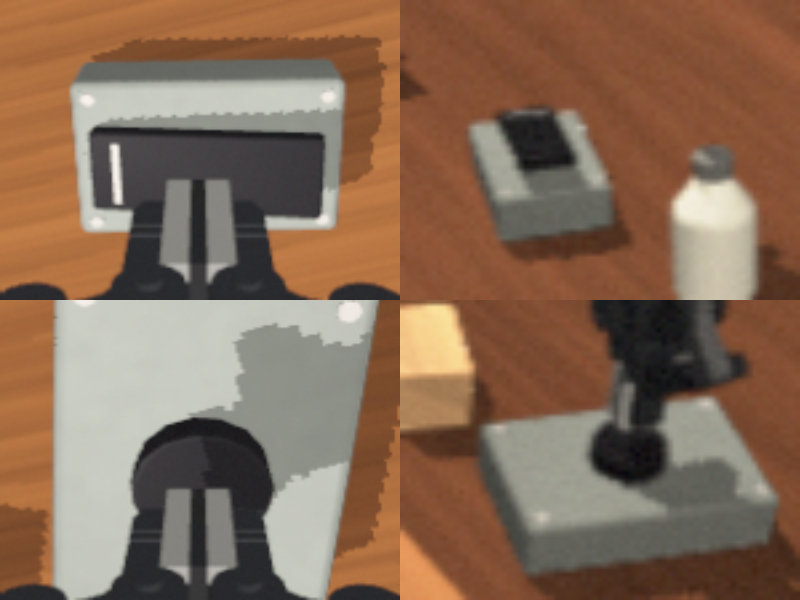

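The top row shows the rocker now raised at its other end, with a shadow gap there. The bottom row shows the fingertips centred on the round button, so I'll press it.

Call:
step_arm:
  moves:
    - [[0,0,0],[0,0,0.02],-1]
    - [[0,0,0],[0,0,0.04],-1]
    - [[0,0,0],[0,0,0.055],-1]
    - [[0,0,0],[0,0,0.065],-1]
    - [[0,0,0],[0,0,0.07],-1]
    - [[0,0,0],[0,0,0.075],-1]
    - [[0,0,0],[0,0,0.075],-1]

```text
clock: 16.75
eef_pos: [483.4, 280.9, 14.6]
tcp_rot: [-3.141, -0.0, 2.884]
contact_force: [-1.3, 0.3, 0.5]
opening: 0.001
grasp_force: 0.4
```

Call:
step_arm:
  moves:
    - [[0,0,0],[0,0,0.005],-1]
    - [[0,0,0],[0,0,0.01],-1]
    - [[0,0,0],[0,0,0.015],-1]
    - [[0,0,0],[0,0,0.02],-1]

```text
clock: 17.15
eef_pos: [483.6, 281.0, 10.6]
tcp_rot: [-3.142, -0.0, 2.884]
contact_force: [-1.0, 0.3, 2.3]
opening: 0.003
grasp_force: 0.8
```

Call:
step_arm:
  moves:
    - [[0,0,0],[0,0,0.005],-1]
    - [[0,0,0],[0,0,0.01],-1]

```text
clock: 17.35
eef_pos: [483.6, 281.0, 8.6]
tcp_rot: [-3.142, -0.0, 2.884]
contact_force: [-0.6, 0.2, 2.6]
opening: -0.003
grasp_force: 0.8
```

Call:
step_arm:
  moves:
    - [[0,0,0],[0,0,0.005],-1]
    - [[0,0,0],[0,0,0.01],-1]

```text
clock: 17.55
eef_pos: [483.6, 281.0, 6.6]
tcp_rot: [3.142, -0.0, 2.884]
contact_force: [-1.9, -1.2, 5.2]
opening: 0.001
grasp_force: 2.1
```

Call:
step_arm:
  moves:
    - [[0,0,0],[0,0,0.005],-1]
    - [[0,0,0],[0,0,0.005],-1]

```text
clock: 17.75
eef_pos: [483.6, 281.0, 5.9]
tcp_rot: [-3.142, -0.0, 2.884]
contact_force: [-2.7, -1.5, 6.5]
opening: 0.002
grasp_force: 3.7
```

Call:
step_arm:
  moves:
    - [[0,0,0],[0,0,-0.03],-1]
    - [[0,0,0],[0,0,-0.2],-1]
    - [[0,0,0],[0,0,-0.45],-1]
    - [[0,0,0],[0,0,-0.6],-1]
    - [[0,0,0],[0,0,-0.6],-1]
    - [[0,0,0],[0,0,-0.6],-1]

```text
clock: 18.35
eef_pos: [484.1, 281.2, 126.3]
tcp_rot: [3.14, 0.001, 2.884]
contact_force: [-0.5, -0.5, -0.1]
opening: -0.002
grasp_force: 0.0
```

```bash
python3 -c "
from rig import r
print(r.sign_off())"
```

```text
the job is handed in; nothing more can be done
None
```

I pressed the lamp plate, then the rocker, then the saw button, each to its stop at no more than about 7 N measured, and handed the job in at about 18 s; sign-off returned no verdict.

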